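# Close the balance's draft shield and tare the boat

### The arm

A 7-joint arm with a two-finger parallel gripper is mounted at the origin on a cart in front of the work surface, level with it; the furniture and walls round the work are solid. World frame = base frame: x ahead of the robot, y to its left, z up, the work surface at z = 0. Lengths are in m, angles in rad, forces in N, time in s.
With the tool pointing down it reaches from about 0.4 to 0.85 m from the base axis. Payload 4.5 kg.
Tool frame: the origin (TCP) lies midway between the tips of the shut fingers; the grasp point (between the pads) lies 19 mm behind it; z points along the fingers, y is the direction in which the jaws open and shut (so a half turn about z gives the same grasp; the last joint's range is limited). The gripper opens to 88 mm and grips with 3 to 60 N. Pads are 18 mm wide; open, the fingers measure 123 mm over their backs; the gripper's body (75 mm by 187 mm) begins 45 mm behind the grasp point.
Start: joints at [-1.111, 0.689, -0.195, 1.565, 0.157, 0.902, -0.215], TCP at [0.258, 0.569, 0.239] pointing down, gripper open.
Joint ranges: [-3.01, 3.01], [-0.46, 2.08], [-1.47, 1.51], [0.13, 2.56], [-1, 4.14], [0.04, 2.09], [-2.66, 2.66]. Speed limits (rad/s): [2.57, 2.57, 3.14, 3.14, 3.14, 3.14, 3.14].

### API

Orientations are given as a unit quaternion [x, y, z, w].
In Python, from plant import get_state, snapshot, finish_job, find_in gives the robot as it stands.
- The arm moves only by the shell command python3 -m creep 'ROWS' [OPENING] [FORCE]. ROWS is JSON, one flat list of numbers, 6 for each row, row after row: the shift along the tool's x, y, z in mm, then the turn, a rotation vector about the tool's x, y, z in degrees. In form: [tx, ty, tz, wx, wy, wz, tx, ty, tz, wx, wy, wz, ...]. A call has 1 to 5 rows; each row shifts and turns the pose as measured when the row begins, along the tool's axes as they then stand; what a row does not reach is not made up. A row lasts 1/12 s, in which the tool goes at most 41.7 mm and 7.16 degrees, less where a joint would pass 70% of its speed; a pose out of reach is approached as far as the arm can. A call is refused whole if a number of a shift passes 41.7 or a number of a turn 7.16, either way. A call with a gripper value outside its range is refused whole. OPENING is the finger opening in mm, from 0 to 88.1, set as the call begins (- or left out, the last holds). The fingers move at their own pace and stop on an object; FORCE is the grip in N (left out, the last holds). Time passes only in rows, so rows that do not move let the fingers close. It gives the time, the measured TCP pose, the force and the opening at its end, in the units of the state.
- get_state(): the state, without advancing time (a new reading comes with each control period).
- snapshot(name): name is "scene" or "top" or "wrist"; returns a dict with "color" (420x560x3 uint8, red, green, blue), "intrinsics" (3x3 intrinsics, pixels), "dist_coeffs" ([k1, k2, p1, p2, k3] as OpenCV has them; the pictures are not rectified), "extrinsics" (4x4, takes a point from world to camera coordinates). Camera axes: x right, y down, z forward; pixel columns grow to the right and rows downward; lengths in m; the calibration is good to about 2 mm. A picture is of the moment at which its call begins. There is no depth.
- finish_job(): hands the job in, once; it reports no verdict.
Trained networks look in the newest picture that a camera, given by its name, has taken for a name from the list of things; names that differ only in an ending like _2 or _b are one class to them, and where a whole thing is asked for, a point or a joint stands for the part that bears it (a point fixed in the world has none). Each returns a list of dicts, best first, with "score" (0 to 1); they miss things now and then, are a little off and sometimes report something else, mostly with a low value. They report only what shows in the picture. A call takes as long as a camera call. They do not tell look-alikes from the thing itself.
- find_in(thing, camera): "xy" ([column, row] in pixels, amid what is visible of it).
The state is a dict: "clock": time; "q": joint angles; "qd": joint speeds; "joint_torque": joint torques, N m; "tool_pos": TCP position; "eef_rot": TCP orientation; "contact_force": force on the tool from outside, world axes, zero at the start; "moment": the same for the moment, N m; "opening": opening from 0.0 (shut) to 1.0 (fully open).
Only numpy, scipy, OpenCV 4.12 (cv2) and the standard library are available. Lean on these libraries where they do the work, as an engineer would, in place of code of your own. Each camera call takes 0.05 s, during which the arm holds its last target.

### The job

Tare the balance with the empty weighing boat on its pan: hook a fingertip behind the blue lip of the sliding glass cover and gently draw the cover out along its rails towards the front until it is fully shut, then press the wide blue tare key and let it spring back. Do not press the tare key before the cover is shut, never press the round red power key, and neither pick up nor shift the boat and the things round the balance.

Things in the scene. Friction and masses are not known exactly. Their poses are not given: they have to be found in the camera images.
- balance: Grey, fixed. Origin on the worktop under the pan's centre; x to its back, y to its left, z up. In mm: front edge x -150; console rises 0.17 rad to 44 high at x -68; glass chamber x -68 to 70, 163 wide, 108 high; hood 108 high to x 155; 180 wide. Rails 118 high at y 73 to 85 and -73 to -85. Not listed: a monitor 380 high to its right, near end at world x 650, y -230; a hotplate to its left.
- cover (a joint): Sliding glass cover, m: 0 = fully shut, front edge over the chamber's front pane; grows to 0.086 towards the back of the balance (+x), uncovering the chamber. 140 x 146 mm, 5 mm thick, glass top face 114 mm above the worktop. Held down by the rails; about 2 N of friction; stays where left.
- cover_lip (a point): Centre of the upright back face of the blue lip on the cover's front edge. Face 92 mm wide (y), 20 mm high, looks to +x of the balance; this point is 10 mm above the glass. The lip slopes down to the front over 32 mm: it can be pushed from behind, not pinched. 108 mm of flat glass behind it. In the balance's frame it is at x = -36 mm + joint cover, y 0, z 124 mm.
- tare_key (a joint): Wide blue tare key on the console, in m: 0 = up, 0.0035 = fully down. Sprung: about 1 N to start, 4 N fully down, returns by itself.
- tare_key_top (a point): Centre of the tare key's top face (20 mm along the slope x 44 mm in y), 6 mm proud of the console, at x -127, y -40, z 40 mm of the balance. Press it straight down or square to the slope. The front pane, 108 mm high and with the shut cover's lip up to 134 mm, stands 59 mm behind it.
- power_key (a joint): Round red power key on the console, 19 mm across, in m: 0 = up, 0.0035 = fully down. Must not be pressed.
- power_key_top (a point): Centre of the top face of the power key, 92 mm to the left of the tare key (+y of the balance), 6 mm proud of the console.
- weigh_boat: Empty white plastic weighing boat, 56 x 56 x 15 mm, loose on the round steel pan inside the chamber; origin at the centre of its underside, 55 mm above the worktop. Its rim lies 39 mm below the cover.
- weight_50: Brass 50 g weight, 18 mm across, 31 mm high, standing loose beside the balance; origin at the centre of its underside.
- vial_3: Glass sample vial with black cap, 15 mm across, 45 mm high, standing loose beside the balance; origin at the centre of its underside.
- petri_1: Clear closed petri dish, 62 mm across, 14 mm high, lying loose beside the balance; origin at the centre of its underside.
There are look-alikes about, which are no part of the job. What is shaped like the weigh_boat but orange or purple is not meant.

How it is judged:
By the outcome, as a careful person would: the job done as asked, in the order asked, and still so for the second after the job is handed in, with the robot touching nothing.
It also fails if it takes over 42 s, if anything falls off the work surface, if the arm or the gripper's body presses on something with over 40 N, if the wrist force passes 120 N, or if a joint passes its speed limit or range.

## Working session

There is one attempt and no reset: what is moved stays moved. The work goes in short steps, Python scripts to look and compute and a shell command to move; the robot and the scene stay as the last step left them, time stands still between calls to the robot, and variables do not carry over. Pictures are saved under pics/ and viewed, and the job is handed in when it is done.

```bash
mkdir -p pics; ls; python3 - <<'E'
from plant import get_state, snapshot, find_in
import cv2, numpy as np
s=get_state(); print(s)
for n in ["scene","top"]:
    p=snapshot(n); cv2.imwrite(f"pics/{n}0.png",p["color"][:,:,::-1])
    print(n,p["intrinsics"],p["dist_coeffs"],p["extrinsics"])
    for t in ["balance","cover","cover_lip","tare_key_top","power_key_top","weigh_boat","weight_50","vial_3","petri_1"]:
        print(t,[(np.round(d["xy"]).tolist(),round(d["score"],2)) for d in find_in(t,n)[:3]])
E
```

```text
pics
{'clock': 0.0, 'q': array([-1.11121972,  0.68999265, -0.19447844,  1.56634671,  0.15728844,
        0.90249878, -0.21510036]), 'qd': array([-9.35331898e-04, -2.79417285e-04, -5.80621614e-04, -1.42195520e-05,
        8.27837859e-04,  4.05030853e-04,  6.38086524e-04]), 'joint_torque': array([ 5.68783412e-05, -5.27553463e+01, -1.26670025e+00, -1.53426182e+01,
       -5.26420679e-02,  6.41363018e-03,  1.68145425e-04]), 'tool_pos': array([0.25794021, 0.56859094, 0.23790301]), 'eef_rot': array([ 2.11259466e-01,  9.77429576e-01, -9.20456707e-04, -1.23410379e-04]), 'contact_force': array([0.78147062, 0.0319619 , 0.45801578]), 'moment': array([ 0.0244229 ,  0.00741975, -0.02138614]), 'opening': 1.00258173676882}
scene [[391.57846925   0.         275.18760039]
 [  0.         391.57846925 213.0874063 ]
 [  0.           0.           1.        ]] [-0.07713085  0.          0.          0.          0.        ] [[ 0.79562877 -0.60571765  0.00899894 -0.44198569]
 [-0.36577816 -0.4921962  -0.78990457  0.22923881]
 [ 0.48288839  0.62517919 -0.61316375  0.70683548]
 [ 0.          0.          0.     
[... 431 characters left out ...]
         420.97203651 212.51710556]
 [  0.           0.           1.        ]] [0.03723181 0.         0.         0.         0.        ] [[-0.01761    -0.99983578  0.00427723 -0.03895561]
 [-0.97865333  0.01636051 -0.20486578  0.50504486]
 [ 0.20476216 -0.00779361 -0.97878073  0.83912871]
 [ 0.          0.          0.          1.        ]]
balance [([264.0, 181.0], 0.61)]
cover [([264.0, 151.0], 0.57)]
cover_lip [([261.0, 148.0], 0.65)]
tare_key_top [([281.0, 248.0], 0.47)]
power_key_top [([234.0, 246.0], 0.53)]
weigh_boat [([339.0, 233.0], 0.84), ([178.0, 272.0], 0.78), ([340.0, 183.0], 0.76)]
weight_50 [([184.0, 187.0], 0.65)]
vial_3 [([236.0, 245.0], 0.25)]
petri_1 [([407.0, 233.0], 0.58)]
```

View pics/scene0.png

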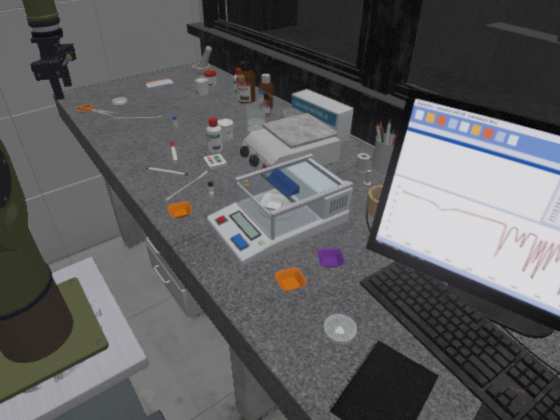

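View pics/top0.png

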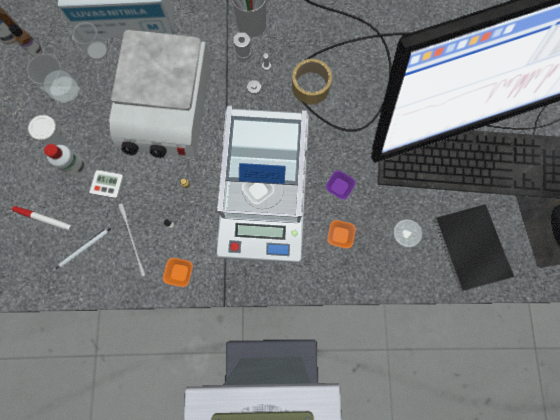

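The top view shows the balance at about (263,185), the lip at about (262,174), the tare key at about (278,249) and the power key at about (235,247). The scene view shows the lip at about (282,182) and the tare key at (240,242). The networks' lip position is off from both. I'll zoom in for precise points.

```bash
python3 - <<'E'
import cv2
a=cv2.imread("pics/top0.png")[95:270,205:320]; cv2.imwrite("pics/top0z.png",cv2.resize(a,None,fx=3.4,fy=3.4,interpolation=cv2.INTER_CUBIC))
a=cv2.imread("pics/scene0.png")[150:265,200:360]; cv2.imwrite("pics/scene0z.png",cv2.resize(a,None,fx=5,fy=5,interpolation=cv2.INTER_CUBIC))
E
```

```text
(no output)
```

View pics/top0z.png

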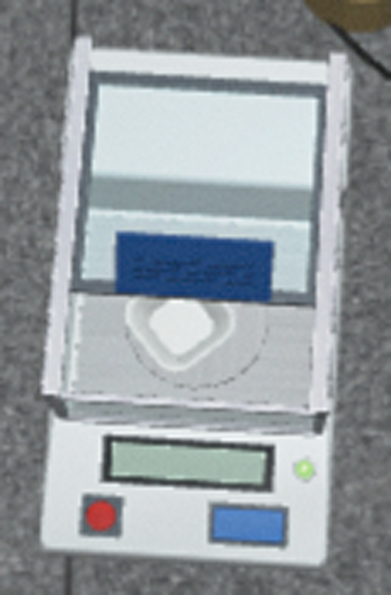

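View pics/scene0z.png

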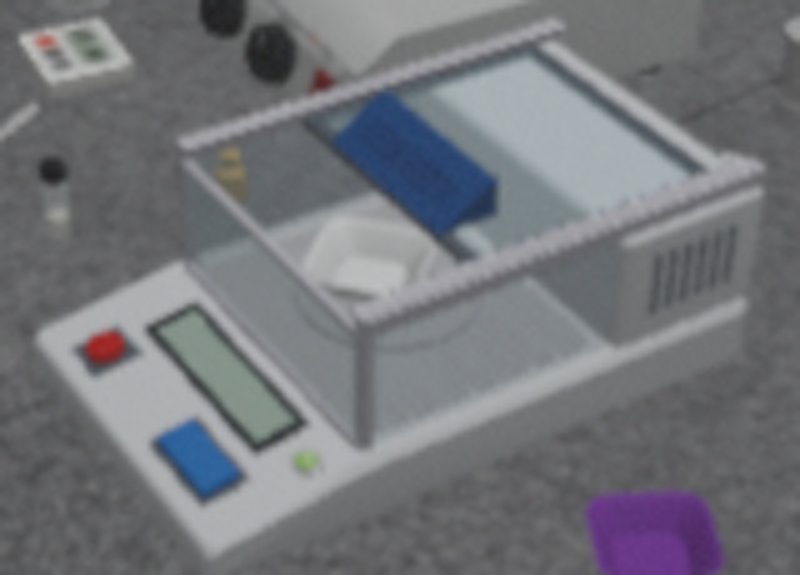

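```bash
cat > h.py <<'E'
import numpy as np, cv2
from plant import get_state, snapshot, find_in
from scipy.spatial.transform import Rotation as R
def proj(p,P):
    E=p["extrinsics"]; return cv2.projectPoints(np.asarray(P,float).reshape(-1,1,3),cv2.Rodrigues(E[:3,:3])[0],E[:3,3],p["intrinsics"],p["dist_coeffs"])[0].reshape(-1,2)
def b2w(b,P):
    c,s=np.cos(b[2]),np.sin(b[2]); P=np.atleast_2d(P); return np.c_[b[0]+c*P[:,0]-s*P[:,1],b[1]+s*P[:,0]+c*P[:,1],P[:,2]]
E
python3 - <<'E'
from h import *
from scipy.optimize import least_squares
T,S=snapshot("top"),snapshot("scene")
def pts(q): 
    t=[(-.127,-.04,.04),(-.127,.052,.04),(-.068,-.085,.118),(-.068,.085,.118),(.155,-.085,.118),(.155,.085,.118),(-.036+q,.046,.134),(-.036+q,-.046,.134)]
    return np.array(t), np.array([t[0],t[1],t[2],t[3],t[6],t[7]])
ut=np.array([(277.9,249.1),(234.7,246.5),(301.5,215.9),(217.6,210.6),(307.9,112.1),(227.9,106.8),(239.4,163.2),(285.3,165.6)])
us=np.array([(239.6,241.6),(221,219.2),(271.5,215),(236,179.5),(276.4,168.4),(299.4,186)])
def f(x):
    a,b=pts(x[3]); return np.r_[(proj(T,b2w(x,a))-ut).ravel(),(proj(S,b2w(x,b))-us).ravel()]
r=least_squares(f,[.55,.05,0,.08],loss="soft_l1")
print(r.x.round(4)); print(f(r.x).reshape(-1,2).round(1).tolist())
x=r.x
print("lip",b2w(x,(-.036+x[3],0,.124)),"tare",b2w(x,(-.127,-.04,.04)), "boat",b2w(x,(0,0,.055)))
s=get_state();print(s["clock"],R.from_quat(s["eef_rot"]).as_matrix().round(3))
E
```

```text
[ 0.5566 -0.0079 -0.0818  0.0628]
[[0.5, 0.7], [0.1, 0.5], [1.6, 0.6], [-1.2, 0.4], [1.1, -1.6], [-1.2, -1.4], [0.2, 0.3], [1.0, 0.8], [-0.3, -1.4], [-0.3, -1.0], [1.4, -0.7], [-1.5, -2.7], [0.7, -1.1], [0.2, -0.4]]
lip [[ 0.5833186  -0.01004715  0.124     ]] tare [[ 0.42674606 -0.03735244  0.04      ]] boat [[ 0.55658835 -0.00785701  0.055     ]]
1.1 [[-0.911  0.413  0.   ]
 [ 0.413  0.911  0.   ]
 [-0.     0.    -1.   ]]
```

The fit agrees to within about 1 px. It puts the balance at (0.557, -0.008) with yaw -0.082, and the cover is 63 mm open. I'll shut the fingers, align the tool with the balance and move over.

```bash
cat >> h.py <<'E'
B=np.array([.5566,-.0079,-.0818])
def togo(P,yaw=B[2]):
    "P in balance frame; delta in tool frame mm, turn deg"
    s=get_state(); W=b2w(B,P)[0]; r=R.from_quat(s["eef_rot"]); c,k=np.cos(yaw),np.sin(yaw)
    goal=R.from_matrix(np.array([[-c,-k,0],[-k,c,0],[0,0,-1.]]))
    w=s["tool_pos"]-[B[0],B[1],0]; cb,sb=np.cos(B[2]),np.sin(B[2])
    print("t",round(s["clock"],2),"tcp_b mm",np.round([1e3*(cb*w[0]+sb*w[1]),1e3*(-sb*w[0]+cb*w[1]),1e3*w[2]],1),"d mm",(r.inv().apply(W-s["tool_pos"])*1e3).round(1),"turn",np.degrees((r.inv()*goal).as_rotvec()).round(2),"F",s["contact_force"].round(2),"op",round(s["opening"],2))
E
python3 -m creep '[0,0,-20,0,0,-6.5, 0,0,-20,0,0,-6.5, 0,0,0,0,0,-6.5]' 0
python3 -c "
from h import *
togo((.050,0,.22))"
```

```text
clock: 1.35
tool_pos: [0.2575, 0.5685, 0.2788]
eef_rot: [0.037, 0.999, -0.002, -0.0]
contact_force: [-0.6, 1.0, 0.4]
opening: 0.795
t 1.35 tcp_b mm [-345.2  550.   278.8] d mm [-390.4 -553.1   60.9] turn [-0.22 -0.    0.49] F [-0.64  0.99  0.42] op 0.79
```

```bash
python3 -m creep '[-23,-34,0,0,0,0, -23,-34,0,0,0,0, -23,-34,0,0,0,0, -23,-34,0,0,0,0, -23,-34,0,0,0,0]' 0
python3 -c "
from h import *
togo((.050,0,.22))"
```

```text
clock: 1.77
tool_pos: [0.356, 0.3976, 0.2792]
eef_rot: [0.024, 1.0, 0.005, -0.002]
contact_force: [0.4, 0.2, 0.5]
opening: 0.418
t 1.77 tcp_b mm [-233.   387.8  279.2] d mm [-269.9 -397.8   53.8] turn [ 0.58 -0.3   1.95] F [0.43 0.2  0.47] op 0.42
```

```bash
python3 -m creep '[-23,-34,0,0,0,0.5, -23,-34,0,0,0,0.5, -23,-34,0,0,0,0.5, -23,-34,0,0,0,0.5, -23,-34,0,0,0,0.5]' 
python3 -m creep '[-23,-34,0,0,0,0, -23,-34,0,0,0,0, -23,-34,0,0,0,0, -23,-34,0,0,0,0, -10,-20,0,0,0,0]' 
python3 -c "
from h import *
togo((.050,0,.22))"
```

```text
clock: 2.18
tool_pos: [0.4607, 0.2169, 0.278]
eef_rot: [0.046, 0.999, 0.006, -0.001]
contact_force: [0.9, -0.4, 0.7]
opening: 0.04
clock: 2.6
tool_pos: [0.5504, 0.0439, 0.2769]
eef_rot: [0.049, 0.999, 0.005, 0.001]
contact_force: [0.6, -0.8, -0.7]
opening: 0.006
t 2.6 tcp_b mm [-10.4  51.1 276.9] d mm [-61.1 -50.7  56.5] turn [ 0.57  0.09 -0.97] F [ 0.61 -0.82 -0.67] op 0.01
```

```bash
python3 -m creep '[-25,-22,0,0,0,0, -25,-22,0,0,0,-1, -12,-8,10,0.5,0,0, 0,0,20,0,0,0, 0,0,10,0,0,0]' 
python3 - <<'E'
from h import *
for n in ["top","scene","wrist"]:
    p=snapshot(n); cv2.imwrite(f"pics/{n}1.png",p["color"][:,:,::-1])
togo((.050,0,.124))
E
```

```text
clock: 3.02
tool_pos: [0.6137, -0.0289, 0.2376]
eef_rot: [0.048, 0.999, -0.002, 0.005]
contact_force: [-0.6, 0.1, -0.2]
opening: 0.006
t 3.17 tcp_b mm [ 57.8 -14.  238.9] d mm [  9.1  14.2 114.8] turn [-0.17  0.57 -0.66] F [-0.05  1.03  0.42] op 0.01
```

```bash
python3 - <<'E'
import cv2,numpy as np
a=cv2.imread("pics/top1.png")[85:270,180:340]; b=cv2.imread("pics/scene1.png")[60:265,200:400];c=cv2.imread("pics/wrist1.png")
f=lambda i,h:cv2.resize(i,(int(i.shape[1]*h/i.shape[0]),h),interpolation=cv2.INTER_CUBIC)
r=np.hstack([f(a,380),f(b,380)]);print(r.shape,cv2.imwrite("pics/c1.png",r))
E
```

```text
(380, 698, 3) True
```

View pics/c1.png

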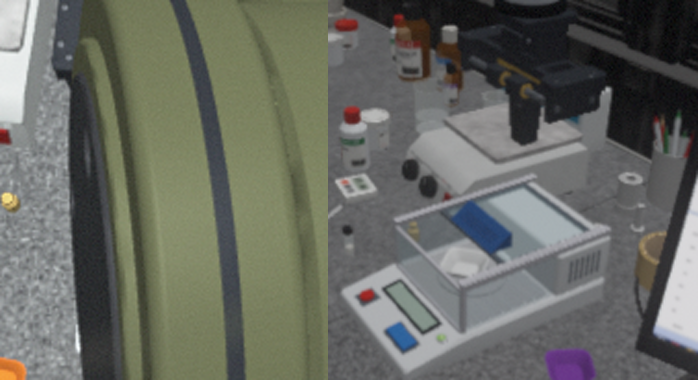

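View pics/wrist1.png

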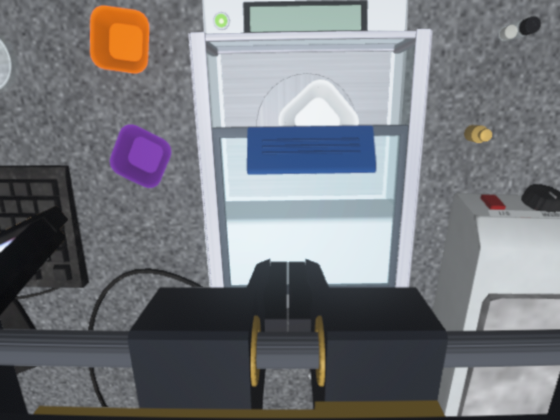

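The top camera is blocked by the arm. The wrist view shows the lip's back edge from (248,173) to (376,171) and the rails straight in the picture. The scene view shows the shut fingers well above the glass. I'll check the pose fit against the wrist picture.

```bash
python3 - <<'E'
from h import *
p=snapshot("wrist")
q=.0628
print(proj(p,b2w(B,[(-.036+q,.046,.134),(-.036+q,-.046,.134),(-.068,.085,.118),(-.068,-.085,.118),(-.068+q,0,.114)])).round(1).tolist())
togo((.050,0,.124))
E
```

```text
[[373.0, 169.2], [243.2, 170.6], [432.5, 26.6], [182.5, 29.4], [306.9, 121.8]]
t 3.22 tcp_b mm [ 58.3 -13.4 239.8] d mm [  9.8  13.5 115.7] turn [-0.13  0.67 -0.62] F [ 0.03  0.52 -0.26] op 0.01
```

```bash
python3 -m creep '[3,9,25,0,0,0, 2,4,30,0,0,0, 0,0,30,0,0,0, 0,0,15,0,0,0, 0,0,0,0,0,0]' 
python3 -c "
from h import *
togo((.050,0,.121))"
```

```text
clock: 3.63
tool_pos: [0.6159, -0.006, 0.1453]
eef_rot: [0.043, 0.999, 0.001, 0.014]
contact_force: [-0.0, -0.5, 0.1]
opening: 0.008
t 3.63 tcp_b mm [ 58.9   6.7 145.3] d mm [ 9.6 -6.8 24. ] turn [ 0.17  1.56 -0.22] F [-0.01 -0.47  0.06] op 0.01
```

```bash
python3 -m creep '[2,-3,10,0,0.8,0, 0,-2,8,0,0.7,0, 0,0,4,0,0,0, 0,0,0,0,0,0]' 
python3 - <<'E'
from h import *
for n in ["scene","wrist"]:
    p=snapshot(n); cv2.imwrite(f"pics/{n}2.png",p["color"][:,:,::-1])
togo((.050,0,.121))
a=cv2.imread("pics/scene2.png")[100:265,200:400];cv2.imwrite("pics/scene2z.png",cv2.resize(a,None,fx=3.5,fy=3.5,interpolation=cv2.INTER_CUBIC))
E
```

```text
clock: 3.97
tool_pos: [0.616, -0.0088, 0.126]
eef_rot: [0.041, 0.999, 0.002, 0.002]
contact_force: [-0.5, 0.9, -0.4]
opening: 0.006
t 4.07 tcp_b mm [ 59.7   3.9 126.7] d mm [ 9.8 -3.9  5.6] turn [ 0.28  0.34 -0.07] F [0.42 0.06 0.02] op 0.0
```

View pics/scene2z.png

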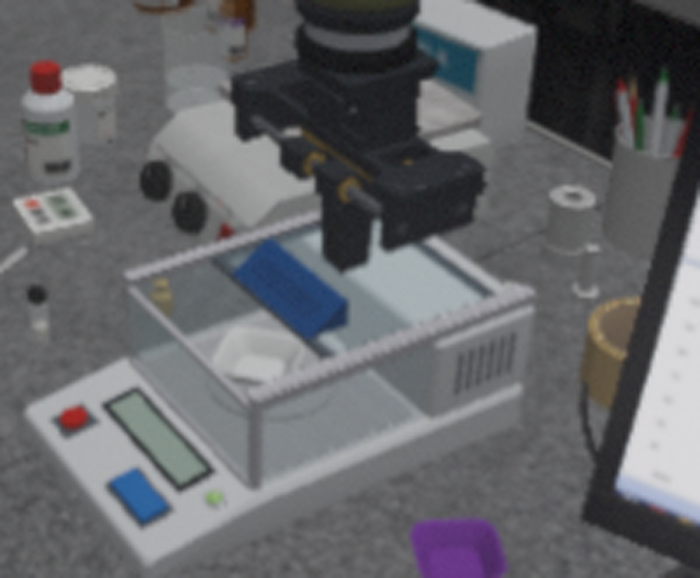

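View pics/wrist2.png

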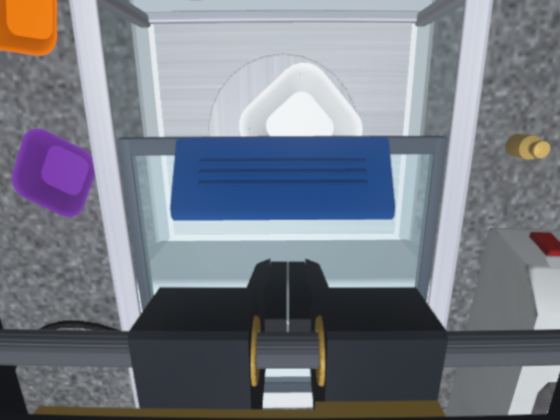

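The fingertip is behind the lip, centred at column 287 against the lip centre at 284, and clear of the glass. I'll lower 4 mm and draw forward gently.

```bash
python3 -m creep '[0,-1,4,0,0,0, 6,-1,1,0,0,0, 6,0,0,0,0,0, 6,0,0,0,0,0, 4,0,0,0,0,0]' 
python3 -c "
from h import *
togo((-.027,0,.121))"
```

```text
clock: 4.48
tool_pos: [0.5944, -0.0095, 0.1229]
eef_rot: [0.042, 0.999, 0.003, 0.006]
contact_force: [2.2, -0.7, -2.1]
opening: 0.008
t 4.48 tcp_b mm [ 37.8   1.5 122.9] d mm [64.9 -1.7  1.2] turn [ 0.32  0.62 -0.13] F [ 2.19 -0.65 -2.07] op 0.01
```

```bash
python3 -m creep '[5,0,0,0,0,0, 6,0,0,0,0,0, 6,0,0,0,0,0, 6,0,0,0,0,0, 6,0,0,0,0,0]' 
python3 -c "
from h import *
togo((-.027,0,.121))"
```

```text
clock: 4.9
tool_pos: [0.5657, -0.0071, 0.1234]
eef_rot: [0.042, 0.999, 0.003, 0.009]
contact_force: [2.0, -1.1, -1.3]
opening: 0.003
t 4.9 tcp_b mm [  9.    1.5 123.4] d mm [36.  -1.6  1.8] turn [ 0.37  1.04 -0.13] F [ 1.97 -1.13 -1.34] op 0.0
```

Steady 2 N: the cover is sliding. I'll continue, slower near the end.

```bash
python3 -m creep '[6,0,0,0,0.3,0, 6,0,0,0,0.3,0, 5,0,0,0,0.3,0, 5,0,0,0,0,0, 4,0,0,0,0,0]' 
python3 -c "
from h import *
togo((-.027,0,.121))"
```

```text
clock: 5.32
tool_pos: [0.5368, -0.0048, 0.1234]
eef_rot: [0.042, 0.999, 0.003, 0.001]
contact_force: [2.2, -0.5, -1.6]
opening: 0.005
t 5.32 tcp_b mm [-20.    1.5 123.4] d mm [ 7.  -1.5  2.3] turn [ 0.36  0.06 -0.13] F [ 2.23 -0.55 -1.61] op 0.0
```

```bash
python3 -m creep '[2,0,0,0,0,0, 2,0,0,0,0,0]' 
python3 -m creep '[2,0,0,0,0,0]' ; python3 -m creep '[2,0,0,0,0,0]'
python3 -c "
from h import *
togo((-.027,0,.121))"
```

```text
clock: 5.48
tool_pos: [0.532, -0.0044, 0.1234]
eef_rot: [0.042, 0.999, 0.003, 0.001]
contact_force: [7.6, -1.5, -4.0]
opening: 0.004
clock: 5.57
tool_pos: [0.532, -0.0043, 0.1236]
eef_rot: [0.042, 0.999, 0.003, 0.003]
contact_force: [9.0, -2.6, -8.2]
opening: 0.007
clock: 5.65
tool_pos: [0.5321, -0.0043, 0.1238]
eef_rot: [0.042, 0.999, 0.004, 0.005]
contact_force: [5.4, -1.0, -4.1]
opening: 0.005
t 5.65 tcp_b mm [-24.7   1.6 123.8] d mm [ 2.3 -1.6  2.8] turn [ 0.44  0.56 -0.14] F [ 5.39 -0.98 -4.05] op 0.01
```

The force rose and the motion stopped at the expected place, so the cover is at its stop. I'll back off, lift and check by camera.

```bash
python3 -m creep '[-5,0,0,0,-0.4,0, -5,0,0,0,0,0, -2,0,-15,0,0,0, 0,0,-30,0,0,0, 0,0,-35,0,0,0]' 
python3 -m creep '[0,0,-30,0,0,0, 0,0,0,0,0,0]' 
python3 - <<'E'
from h import *
for n in ["scene","wrist"]:
    p=snapshot(n); cv2.imwrite(f"pics/{n}3.png",p["color"][:,:,::-1])
    q=0
    print(proj(p,b2w(B,[(-.036+q,.046,.134),(-.036+q,-.046,.134),(-.068,.085,.118),(-.068,-.085,.118),(-.127,-.04,.04),(-.127,.052,.04)])).round(1).tolist())
togo((-.128,-.04,.2))
a=cv2.imread("pics/scene3.png")[100:265,200:400];cv2.imwrite("pics/scene3z.png",cv2.resize(a,None,fx=3.5,fy=3.5,interpolation=cv2.INTER_CUBIC))
E
```

```text
clock: 6.07
tool_pos: [0.5361, -0.0055, 0.1995]
eef_rot: [0.041, 0.999, 0.002, -0.003]
contact_force: [0.3, -0.8, -0.9]
opening: 0.001
clock: 6.23
tool_pos: [0.5377, -0.0048, 0.2356]
eef_rot: [0.041, 0.999, 0.003, -0.0]
contact_force: [0.5, 0.3, 0.5]
opening: 0.006
[[254.3, 174.7], [275.8, 194.2], [234.5, 176.8], [272.9, 214.3], [239.3, 240.2], [220.7, 218.2]]
[[350.6, 194.5], [220.8, 194.8], [402.2, 146.6], [168.8, 147.0], [240.7, 70.8], [343.7, 70.7]]
t 6.33 tcp_b mm [-21.3   0.9 231.6] d mm [106.5 -41.1  32.1] turn [ 0.29 -0.41 -0.03] F [-0.76 -0.35  0.03] op 0.01
```

View pics/scene3z.png

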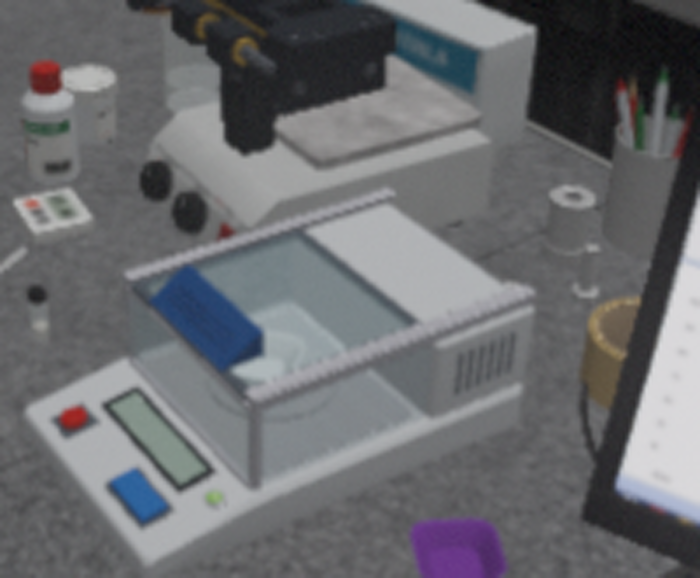

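View pics/wrist3.png

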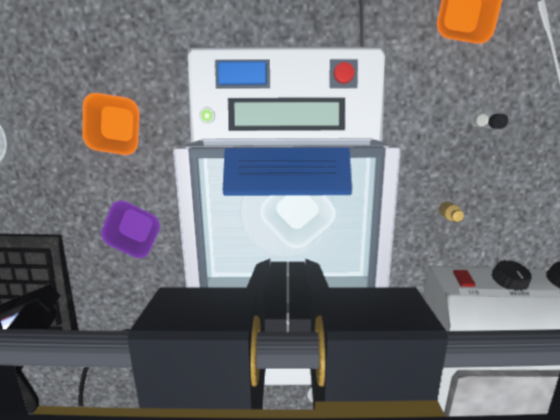

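The cover is fully shut. In the wrist view the lip's front edge is at row 148, over the pane, and the hood is uncovered behind the cover. The tare key is at (242,73) against a predicted (241,71), so I correct x by about 2 mm. Now over to the key.

```bash
python3 -m creep '[27,-10,0,0,0,0, 27,-10,0,0,0,0, 27,-10,0,0,0,0, 24,-10,0,0,0,0, 0,0,0,0,0,0]' 
python3 -c "
from h import *
togo((-.126,-.039,.05))"
```

```text
clock: 6.75
tool_pos: [0.4178, -0.0367, 0.2256]
eef_rot: [0.04, 0.999, 0.003, -0.011]
contact_force: [-0.7, -0.4, -0.5]
opening: 0.004
t 6.75 tcp_b mm [-136.   -40.1  225.6] d mm [-14.    0.2 175.3] turn [ 0.29 -1.33  0.08] F [-0.72 -0.35 -0.54] op 0.0
```

```bash
python3 -m creep '[-5,0,20,0,-1.3,0, -4,0,30,0,0,0, 0,0,30,0,0,0, 0,0,30,0,0,0, 0,0,20,0,0,0]' 
python3 -c "
from h import *
togo((-.126,-.039,.05))"
```

```text
clock: 7.17
tool_pos: [0.425, -0.0374, 0.0904]
eef_rot: [0.041, 0.999, 0.003, 0.0]
contact_force: [0.8, 0.5, -0.8]
opening: 0.004
t 7.17 tcp_b mm [-128.7  -40.1   90.4] d mm [-2.7  0.9 40.4] turn [ 0.32 -0.01 -0.05] F [ 0.81  0.48 -0.78] op 0.0
```

```bash
python3 -m creep '[-2,0,20,0,0,0, 0,0,10,0,0,0, 0,0,0,0,0,0]' 
python3 - <<'E'
from h import *
for n in ["scene","wrist"]:
    p=snapshot(n); cv2.imwrite(f"pics/{n}4.png",p["color"][:,:,::-1])
togo((-.126,-.039,.04))
a=cv2.imread("pics/scene4.png")[140:265,190:350];cv2.imwrite("pics/scene4z.png",cv2.resize(a,None,fx=4.5,fy=4.5,interpolation=cv2.INTER_CUBIC))
E
```

```text
clock: 7.42
tool_pos: [0.422, -0.0367, 0.0517]
eef_rot: [0.04, 0.999, 0.001, -0.008]
contact_force: [0.0, 0.3, -0.5]
opening: 0.004
t 7.52 tcp_b mm [-130.6  -39.3   53. ] d mm [-4.8  0.3 13. ] turn [ 0.21 -0.74  0.11] F [-0.74 -0.35 -0.38] op 0.0
```

View pics/scene4z.png

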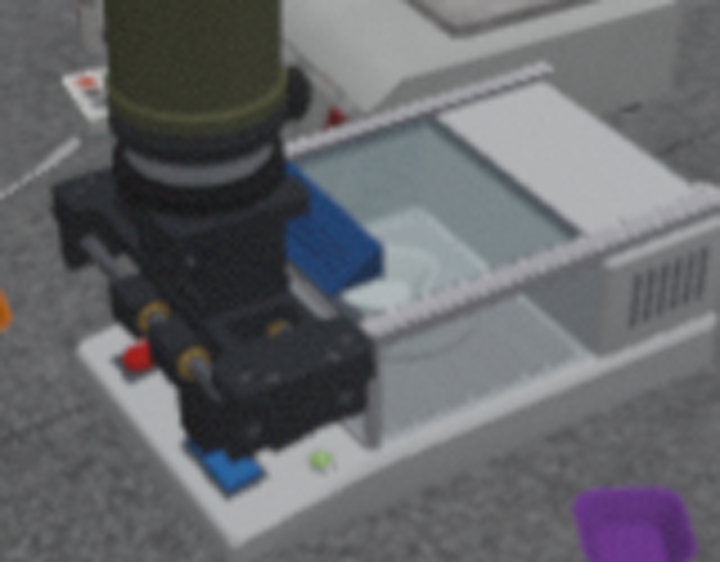

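View pics/wrist4.png

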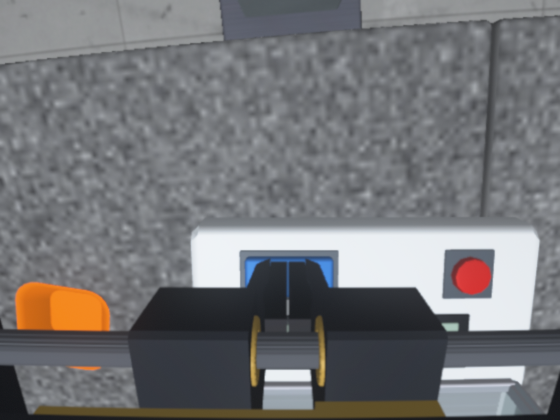

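The scene and wrist views show the fingertip over the tare key (about (288,270) in the wrist view). The red key at (472,275) is well clear. I'll move 4 mm back and press in small steps.

```bash
python3 -m creep '[-5,0,4,0,-0.7,0, -1,0,4,0,0,0, 0,0,2,0,0,0]' 
python3 -c "
from h import *
togo((-.126,-.039,.038))"
```

```text
clock: 7.77
tool_pos: [0.4294, -0.0365, 0.0443]
eef_rot: [0.04, 0.999, 0.002, -0.003]
contact_force: [-1.4, 0.7, -0.1]
opening: 0.003
t 7.77 tcp_b mm [-124.4  -38.9   44.3] d mm [ 1.5 -0.1  6.3] turn [ 0.21 -0.35  0.05] F [-1.36  0.66 -0.05] op 0.0
```

```bash
python3 -m creep '[1,0,2,0,0,0, 1,0,1.5,0,0,0]'; python3 -m creep '[0,0,2,0,0,0]'; python3 -m creep '[0,0,2,0,0,0]'
python3 -c "
from h import *
togo((-.126,-.039,.038))"
```

```text
clock: 7.93
tool_pos: [0.4283, -0.0362, 0.0406]
eef_rot: [0.041, 0.999, 0.002, -0.002]
contact_force: [1.9, -0.5, 2.7]
opening: 0.006
clock: 8.02
tool_pos: [0.4287, -0.0362, 0.0387]
eef_rot: [0.041, 0.999, 0.002, -0.002]
contact_force: [0.1, -0.4, 3.1]
opening: 0.006
clock: 8.1
tool_pos: [0.429, -0.0362, 0.0374]
eef_rot: [0.04, 0.999, 0.002, -0.001]
contact_force: [-5.2, 0.7, 35.0]
opening: 0.003
t 8.1 tcp_b mm [-124.9  -38.7   37.4] d mm [ 1.1 -0.3 -0.6] turn [ 0.21 -0.16  0.09] F [-5.17  0.75 34.97] op 0.0
```

The key is bottomed out, with the force rising sharply past 4 N. I'll release straight up.

```bash
python3 -m creep '[0,0,-4,0,0,0, 0,0,-10,0,0,0, 0,0,-30,0,0,0, 0,0,-35,0,0,0, 0,0,-35,0,0,0]'
python3 -m creep '[0,0,-35,0,0,0, 0,0,-35,0,0,0, 0,0,-20,0,0,0, 0,0,0,0,0,0]'
python3 - <<'E'
from h import *
for n in ["scene","wrist"]:
    p=snapshot(n); cv2.imwrite(f"pics/{n}5.png",p["color"][:,:,::-1])
togo((-.126,-.039,.04))
a=cv2.imread("pics/scene5.png")[140:265,190:350];cv2.imwrite("pics/scene5z.png",cv2.resize(a,None,fx=4.5,fy=4.5,interpolation=cv2.INTER_CUBIC))
E
```

```text
clock: 8.52
tool_pos: [0.4249, -0.0361, 0.1447]
eef_rot: [0.038, 0.999, 0.001, -0.009]
contact_force: [1.3, -0.8, -0.0]
opening: 0.006
clock: 8.85
tool_pos: [0.4263, -0.0348, 0.2443]
eef_rot: [0.037, 0.999, 0.004, -0.008]
contact_force: [0.2, -0.3, 0.7]
opening: 0.007
t 8.95 tcp_b mm [-129.1  -38.3  241.3] d mm [ -7.4  -2.1 201.2] turn [ 0.37 -1.21  0.38] F [-0.34 -0.35  0.05] op 0.01
```

View pics/scene5z.png

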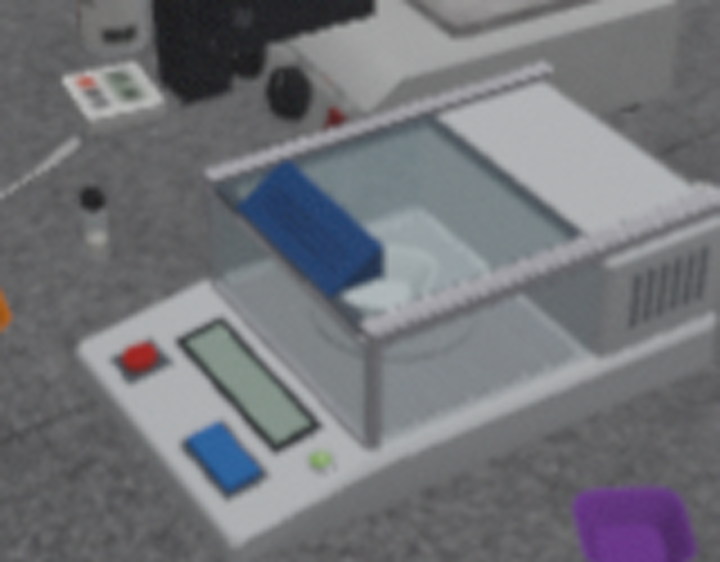

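View pics/wrist5.png

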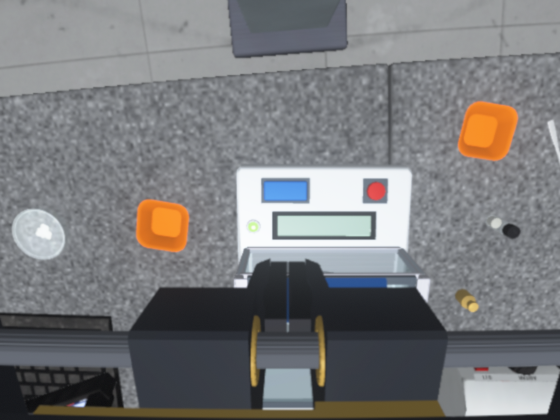

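The scene view shows the lip's back corners at (254.0,175.6) and (275.1,194.0). The prediction for fully shut is (254.3,174.7) and (275.8,194.2). The tare key is up again, the red key and the loose things look untouched, and the arm is clear.

```bash
python3 -c "
from plant import finish_job
print(finish_job())"
```

```text
the job is handed in; nothing more can be done
None
```

I drew the cover fully shut, pressed the tare key once and let it spring back, then handed the job in at about 9 s of the 42 s allowed.

- **Cover:** I hooked the shut fingertips behind the lip and drew it about 63 mm forward at roughly 2 N until it met its stop. The force peaked at about 9 N forward and 8 N down. It stopped about 2 mm short of where my first pose fit put the end. I put that down to calibration error, because the wrist picture shows the same offset at the tare key. The last scene picture has the lip's corners within about 1 px of where they should be when shut.
- **Tare key:** I pressed it straight down after the cover was shut, and the arm then lifted clear. The last 2 mm step was firmer than needed: the fingertip read 35 N once the key had bottomed. That is under the 120 N wrist limit, and the gripper's body touched nothing.
- **Last checks:** The pictures show the tare key up again. The red key, boat, weight, vial and petri dish look undisturbed, and the force reading is about zero with the tool 0.24 m above the worktop. I checked the boat and loose things by eye only. I did not see a reading on the balance's display.
- **Disagreements:** The network's lip position was well off in both views, so I used points picked from the pictures instead. The top camera was blocked by the arm once it was over the balance.

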